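# Take the rock out of a key-clamp plate

### The job

The key-clamp plate rocks on its four feet. Press down on its corners with a fingertip to find the one corner that sinks, then press the raised steel shim beside that corner down fully flat. Leave the other three shims standing, do not lift the plate or push it out of place, and leave the things around it alone.

Things in the scene. Friction and masses are not known exactly. Their poses are not given: they have to be found in the camera images.
- bed: dark steel base, 200 x 230 x 6 mm (x, y, z), fixed on the bench; origin at the centre of its underside, on the bench top; its x axis points roughly away from the robot, y to the left. Four identical feet stand on it at x +-68, y +-36 mm; one of them yields, which cannot be seen.
- plate: aluminium key-clamp plate, 170 x 130 x 10 mm, 1.0 to 1.6 kg, resting loose and level on the four feet with its underside 40 mm above the bench; a two-jaw key clamp (56 mm in x, 88 mm in y over its knobs, rising 36 mm above the plate) sits on its middle. Origin at the centre of the underside, axes parallel to those of the bed.
- corner_a (a point): point on the plate's top face, straight above the near left foot (plate x -68, y +36 mm), 50 mm above the bench. Free flat space about 17 mm all round it to press on. Pressed there, a sound corner stays put; the rocking corner sinks about 2.5 mm under 6 N and springs back when released.
- corner_b (a point): point on the plate's top face, straight above the near right foot (plate x -68, y -36 mm), 50 mm above the bench. Free flat space about 17 mm all round it to press on. Pressed there, a sound corner stays put; the rocking corner sinks about 2.5 mm under 6 N and springs back when released.
- corner_c (a point): point on the plate's top face, straight above the far left foot (plate x +68, y +36 mm), 50 mm above the bench. Free flat space about 17 mm all round it to press on. Pressed there, a sound corner stays put; the rocking corner sinks about 2.5 mm under 6 N and springs back when released.
- corner_d (a point): point on the plate's top face, straight above the far right foot (plate x +68, y -36 mm), 50 mm above the bench. Free flat space about 17 mm all round it to press on. Pressed there, a sound corner stays put; the rocking corner sinks about 2.5 mm under 6 N and springs back when released.
- shim_a (a joint): hinge angle of the steel shim leaf beside the near left corner: 0 to 0.05 rad at the start (standing, sloping up and outward 32 to 36 degrees above level), 0.62 = pressed flat, where it stops. The stiff hinge keeps the leaf where it is left; pressing down 25 mm out from the hinge takes about 3 to 8 N. Flat, its hidden toe props the plate's corner.
- shim_a_pad (a point): point on the upper face of that leaf, 28 mm from its hinge, midway across; moves with it. The hinge lies along bed x through bed x -68, y +61 mm, 16 mm above the bench; the leaf reaches +y, away from the plate: 30 mm wide, 46 mm long, 3 mm thick. Flat, its upper face is 17.5 mm above the bench.
- shim_b (a joint): hinge angle of the steel shim leaf beside the near right corner: 0 to 0.05 rad at the start (standing, sloping up and outward 32 to 36 degrees above level), 0.62 = pressed flat, where it stops. The stiff hinge keeps the leaf where it is left; pressing down 25 mm out from the hinge takes about 3 to 8 N. Flat, its hidden toe props the plate's corner.
- shim_b_pad (a point): point on the upper face of that leaf, 28 mm from its hinge, midway across; moves with it. The hinge lies along bed x through bed x -68, y -61 mm, 16 mm above the bench; the leaf reaches -y, away from the plate: 30 mm wide, 46 mm long, 3 mm thick. Flat, its upper face is 17.5 mm above the bench.
- shim_c (a joint): hinge angle of the steel shim leaf beside the far left corner: 0 to 0.05 rad at the start (standing, sloping up and outward 32 to 36 degrees above level), 0.62 = pressed flat, where it stops. The stiff hinge keeps the leaf where it is left; pressing down 25 mm out from the hinge takes about 3 to 8 N. Flat, its hidden toe props the plate's corner.
- shim_c_pad (a point): point on the upper face of that leaf, 28 mm from its hinge, midway across; moves with it. The hinge lies along bed x through bed x +68, y +61 mm, 16 mm above the bench; the leaf reaches +y, away from the plate: 30 mm wide, 46 mm long, 3 mm thick. Flat, its upper face is 17.5 mm above the bench.
- shim_d (a joint): hinge angle of the steel shim leaf beside the far right corner: 0 to 0.05 rad at the start (standing, sloping up and outward 32 to 36 degrees above level), 0.62 = pressed flat, where it stops. The stiff hinge keeps the leaf where it is left; pressing down 25 mm out from the hinge takes about 3 to 8 N. Flat, its hidden toe props the plate's corner.
- shim_d_pad (a point): point on the upper face of that leaf, 28 mm from its hinge, midway across; moves with it. The hinge lies along bed x through bed x +68, y -61 mm, 16 mm above the bench; the leaf reaches -y, away from the plate: 30 mm wide, 46 mm long, 3 mm thick. Flat, its upper face is 17.5 mm above the bench.
- padlock: bystander: brass padlock, 36 x 18 mm and 54 mm tall, standing on the bed between the two left shims; origin at its underside.
- key_blank: bystander: brass key blank about 58 x 24 x 4 mm lying on the bed between the two right shims; origin at its underside.
- brush: bystander: small brush lying beyond the bed; origin at its underside.
- oil: bystander: oil bottle, 44 mm across, 110 mm tall, left of the bed; origin at its underside.
- cup: bystander: white cup, 66 mm across, 75 mm tall, right of the bed; origin at its underside.
- screwdriver: bystander: screwdriver, 170 mm long, lying between robot and bed; origin at its underside.
- cutter: bystander: steel cutter wheel, 60 mm across, 12 mm tall, to the right of the bed; origin at its underside.
Things that resemble listed ones, but are neither listed nor needed, are in the scene too. Several things have the shape of the plate; the one meant has the colours described above.

How it is judged:
On the way, in this order (a step that is already met when the one before it is completed fails the run):
1. the rocking corner of the plate is pressed down until it sinks by more than 1.5 mm (foot_0_pad_c0: cap of the yielding foot; its corner changes and is not told) (distance of foot_0_pad_c0 from where it was at the start of the episode above 0.0015 m and contact force between the fingers and plate above 0.5 N), for 0.1 s.
2. the shim beside the rocking corner is pressed flat (((horizontal distance between foot_0_pad_c0 and corner_a below 0.04 m and value of joint shim_a above 0.55 rad) or (horizontal distance between foot_0_pad_c0 and corner_b below 0.04 m and value of joint shim_b above 0.55 rad) or (horizontal distance between foot_0_pad_c0 and corner_c below 0.04 m and value of joint shim_c above 0.55 rad) or (horizontal distance between foot_0_pad_c0 and corner_d below 0.04 m and value of joint shim_d above 0.55 rad))), for 0.1 s.
At the end, for the whole second after the job is handed in: The shim beside the rocking corner is flat (hinge above 0.55 of 0.62 rad), the other three still stand (below 0.20 rad), and the plate rests level on its feet (within 0.015 rad) less than 15 mm from where it began (((horizontal distance between foot_0_pad_c0 and corner_a below 0.04 m and value of joint shim_a above 0.55 rad) or (horizontal distance between foot_0_pad_c0 and corner_b below 0.04 m and value of joint shim_b above 0.55 rad) or (horizontal distance between foot_0_pad_c0 and corner_c below 0.04 m and value of joint shim_c above 0.55 rad) or (horizontal distance between foot_0_pad_c0 and corner_d below 0.04 m and value of joint shim_d above 0.55 rad)) and (horizontal distance between foot_0_pad_c0 and corner_a below 0.04 m or value of joint shim_a below 0.2 rad) and (horizontal distance between foot_0_pad_c0 and corner_b below 0.04 m or value of joint shim_b below 0.2 rad) and (horizontal distance between foot_0_pad_c0 and corner_c below 0.04 m or value of joint shim_c below 0.2 rad) and (horizontal distance between foot_0_pad_c0 and corner_d below 0.04 m or value of joint shim_d below 0.2 rad) and distance of plate from where it was at the start of the episode below 0.015 m and angle between plate's own z axis and vertical below 0.015 rad and linear speed of plate below 0.02 m/s); the robot touches nothing.
It fails at once if a shim beside a corner that does not rock is pushed down (past 0.20 rad) ((not (horizontal distance between foot_0_pad_c0 and corner_a below 0.04 m) and value of joint shim_a above 0.2 rad) or (not (horizontal distance between foot_0_pad_c0 and corner_b below 0.04 m) and value of joint shim_b above 0.2 rad) or (not (horizontal distance between foot_0_pad_c0 and corner_c below 0.04 m) and value of joint shim_c above 0.2 rad) or (not (horizontal distance between foot_0_pad_c0 and corner_d below 0.04 m) and value of joint shim_d above 0.2 rad)).
It fails at once if the plate is lifted by more than 10 mm (height (world z) of plate above 0.05 m).
It fails at once if the plate is pushed more than 15 mm out of place (distance of plate from where it was at the start of the episode above 0.015 m).
It fails at once if a bystander is moved by more than 25 mm (distance of any of padlock, key_blank, brush, oil, cup, screwdriver, cutter from where it was at the start of the episode above 0.025 m).
It also fails if it takes over 54 s, if anything falls off the work surface, if the arm or the gripper's body presses on something with over 40 N, if the wrist force passes 120 N, or if a joint passes its speed limit or range.

### The arm

A 6-joint arm with a two-finger parallel gripper is mounted at the origin on the work surface. World frame = base frame: x ahead of the robot, y to its left, z up, the work surface at z = 0. Lengths are in m, angles in rad, forces in N, time in s.
With the tool pointing down it reaches from about 0.25 to 0.8 m from the base axis. Payload 8.5 kg.
Tool frame: the origin (TCP) lies midway between the tips of the shut fingers; the grasp point (between the pads) lies 19 mm behind it; z points along the fingers, y is the direction in which the jaws open and shut (so a half turn about z gives the same grasp; the last joint's range is limited). The gripper opens to 85 mm and grips with 20 to 120 N. Pads are 22 mm wide; open, the fingers measure 114 mm over their backs; the gripper's body (76 mm by 85 mm) begins 54 mm behind the grasp point. The pads swing forward as they close: fully open they stand 13 mm farther back than shut.
Start: joints at [1.107, 0.238, -0.013, 1.319, 0, 1.571], TCP at [0.235, 0.469, 0.231] pointing down, gripper open.
Joint ranges: [-2.66, 2.66], [-1.03, 1.9], [-1.14, 1.46], [-1.82, 2.27], [-1.45, 1.34], [-3.14, 3.14]. Speed limits (rad/s): [2.22, 2.22, 2.79, 3.14, 3.14, 3.14].

### API

Orientations are given as a unit quaternion [w, x, y, z].
In Python, from workcell import manip gives the robot as it stands.
- The arm moves only by the tool servo_tool, never from a script. Its argument "commands" is a list of rows, each an object of numbers: "grip": the finger opening in cm, from 0 to 8.54; "tx", "ty", "tz": the shift along the tool's x, y, z in cm; "spin": the turn about the tool's z in degrees. In form: [{"grip": .., "tx": .., "ty": .., "tz": .., "spin": ..}, ...]. A call has 1 to 12 rows; each row shifts and turns the commanded pose from where the row before left it, along the tool's axes as they then stand; what a row does not reach is not made up. A row lasts 1/12 s, in which the tool goes at most 41.7 mm and 7.16 degrees, less where a joint would pass 70% of its speed; a pose out of reach is approached as far as the arm can. A call is refused whole if a number of a shift passes 4.17 or a number of a turn 7.16, either way. A call with a gripper value outside its range is refused whole. The fingers move at their own pace and stop on an object; "force" is the grip in N (left out, the last holds). Time passes only in rows, so rows that do not move let the fingers close. It gives the time, the measured TCP pose, the force and the opening at its end, in the units of the state.
- manip.read_state(): the state, without advancing time (a new reading comes with each control period).
- manip.read_camera(name): name is "side" or "top" or "wrist"; returns the picture (480x640x3 uint8, blue, green, red); there is no depth.
- manip.camera_model(name): a dict with "mtx" (3x3 intrinsics, pixels), "R" (3x3) and "t" (3): a world point X has camera coordinates R X + t; the wrist camera has in their place "mount" (4x4, takes a point from camera to tool coordinates, whose origin is the TCP and whose axes are the flange's). Camera axes: x right, y down, z forward; pixel columns grow to the right and rows downward; lengths in m; the calibration is good to about 2 mm. The wrist camera is an equidistant fisheye: a pixel r from the principal point sees the ray r / f radians off the axis. A picture is of the moment at which its call begins: read the wrist's pose just before it. camera_model takes no time and is no camera call.
- manip.close_job(): hands the job in, once; it reports no verdict.
The state is a dict: "time": time; "joint_positions": joint angles; "qvel": joint speeds; "joint_torque": joint torques, N m; "tool_pos": TCP position; "orientation": TCP orientation; "wrist_force": force on the tool from outside, world axes, zero at the start; "ft_torque": the same for the moment, N m; "width": opening from 0.0 (shut) to 1.0 (fully open).
Only numpy, scipy, OpenCV 4.12 (cv2) and the standard library are available. Lean on these libraries where they do the work, as an engineer would, in place of code of your own. Each camera call takes 0.05 s, during which the arm holds its last target.

## Working session

There is one attempt and no reset: what is moved stays moved. The work goes in short steps, Python scripts to look and compute and a tool call to move; the robot and the scene stay as the last step left them, time stands still between calls to the robot, and variables do not carry over. Pictures are saved under pics/ and viewed, and the job is handed in when it is done.

Besides the shell and the picture viewer there is one more tool, called after "Emit:" as name([rows], argument=value, ...), one row to a line, values as JSON. servo_tool: Moves the arm, as the interface text tells. Its arguments: {"type":"object","properties":{"commands":{"type":"array"},"force":{"type":"number"}},"required":["commands"]}

```bash
mkdir -p pics
cat > h.py <<'E'
import numpy as np, cv2
from workcell import manip
def ray(name,u,v):
    m=manip.camera_model(name);K=np.array(m['mtx']);R=np.array(m['R']);t=np.array(m['t'])
    d=R.T@np.linalg.inv(K)@np.array([u,v,1.]);return -R.T@t,d
def onz(name,u,v,z):
    c,d=ray(name,u,v);return c+d*(z-c[2])/d[2]
def proj(name,X):
    m=manip.camera_model(name);p=np.array(m['mtx'])@(np.array(m['R'])@np.array(X)+np.array(m['t']));return p[:2]/p[2]
E
python3 - <<'E'
from h import *
s=manip.read_state();print(s)
for n in ['top','side']:
    cv2.imwrite(f'pics/{n}0.png',manip.read_camera(n)); m=manip.camera_model(n);print(n,m)
print(manip.camera_model('wrist'))
E
```

```text
{'time': 0.0, 'joint_positions': array([ 1.10697419e+00,  2.38793307e-01, -1.42606481e-02,  1.31918679e+00,
        4.81778590e-05,  1.57079414e+00]), 'qvel': array([-0.00160201, -0.00078651,  0.00053959, -0.00208762,  0.00032738,
        0.00018787]), 'joint_torque': array([ 4.45148209e-03, -5.38763738e+01,  3.46440554e+01,  1.80111820e-02,
        4.87564121e-04,  2.53229979e-05]), 'tool_pos': array([0.23467113, 0.46917059, 0.23066856]), 'orientation': array([-1.89436045e-04,  2.29836741e-01,  9.73228930e-01, -6.97339146e-04]), 'wrist_force': array([-1.3602963 ,  0.72205266, -0.17992397]), 'ft_torque': array([-0.06836361,  0.07181404, -0.00541553]), 'width': 0.9981806193705207}
top {'mtx': array([[596.63732016,   0.        , 326.77763386],
       [  0.        , 596.63732016, 232.32245716],
       [  0.        ,   0.        ,   1.        ]]), 'R': array([[ 0.01732463, -0.99945978,  0.02792864],
       [-0.98414464, -0.02197728, -0.1760009 ],
       [ 0.17651962, -0.02443667, -0.98399374]]), 't': array([0.00176927, 0.52838875, 1.08862088])}
side {'mtx': array([[507.41010134,   0.        , 306.52443971],
       [  0.        , 507.41010134, 242.35847911],
       [  0.        ,   0.        ,   1.        ]]), 'R': array([[ 0.70298723, -0.71116489,  0.00731096],
       [-0.52118292, -0.52212997, -0.67509159],
       [ 0.48391871,  0.47077042, -0.73769769]]), 't': array([-0.33999532,  0.34088433,  0.70048337])}
{'mtx': array([[371.64829954,   0.        , 322.29711094],
       [  0.        , 371.64829954, 240.84494734],
       [  0.        ,   0.        ,   1.        ]]), 'mount': array([[ 1.34076438e-03, -9.48818181e-01, -3.15819984e-01,
         8.07757224e-02],
       [ 9.99998995e-01,  1.41756919e-03, -1.34645894e-05,
        -2.28738057e-04],
       [ 4.60472126e-04, -3.15819649e-01,  9.48819128e-01,
        -1.42131145e-01],
       [ 0.00000000e+00,  0.00000000e+00,  0.00000000e+00,
         1.00000000e+00]])}
```

View pics/top0.png

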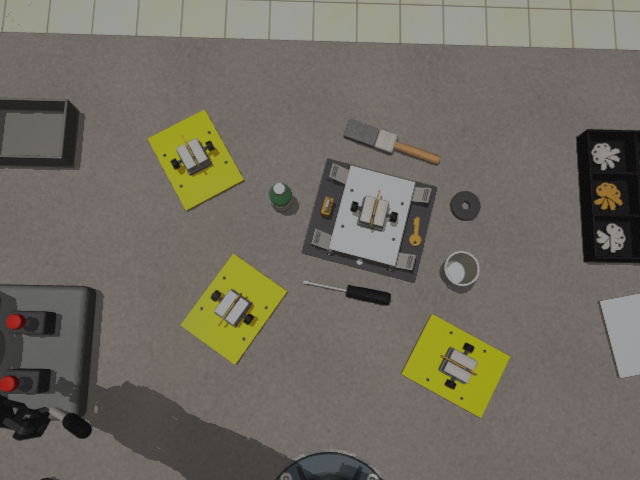

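View pics/side0.png

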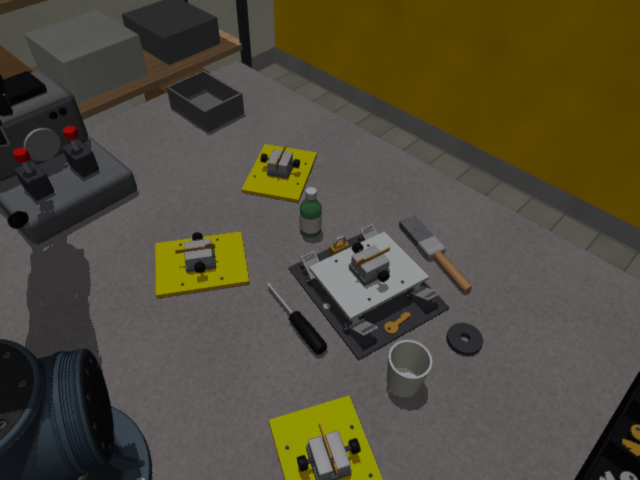

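The aluminium plate on the dark bed is at top (373,215) and side (370,272). The look-alikes at top (196,160), (234,308) and (456,365) are yellow with no bed, feet or shims. The plain white sheet at (625,335) has no clamp. So the plate at (373,215) is the one meant. I'll confirm it in a crop and measure it.

Run:
```python
from h import *
im=cv2.imread('pics/top0.png')
x0,y0,x1,y1=290,140,480,290
hsv=cv2.cvtColor(im,cv2.COLOR_BGR2HSV)
m=((hsv[...,2]>185)&(hsv[...,1]<40)).astype(np.uint8)
mm=np.zeros_like(m);mm[y0:y1,x0:430]=m[y0:y1,x0:430]
n,l,st,c=cv2.connectedComponentsWithStats(mm);k=1+st[1:,4].argmax();print(st[k])
ys,xs=np.nonzero(l==k)
P=np.array([onz('top',u,v,.05)[:2] for u,v in zip(xs,ys)])
r=cv2.minAreaRect((P*1000).astype(np.float32));print('plate',r)
# bed
b=((hsv[...,2]<90)&(hsv[...,1]<60)).astype(np.uint8)
bb=np.zeros_like(b);bb[y0:y1,x0:440]=b[y0:y1,x0:440]
bb=cv2.morphologyEx(bb,cv2.MORPH_OPEN,np.ones((3,3)))
n,l2,st,c=cv2.connectedComponentsWithStats(bb);k=1+st[1:,4].argmax()
ys,xs=np.nonzero(l2==k)
P=np.array([onz('top',u,v,.006)[:2] for u,v in zip(xs,ys)])
rb=cv2.minAreaRect((P*1000).astype(np.float32));print('bed',rb)
cr=cv2.resize(im[y0:y1,x0:x1],None,fx=4,fy=4,interpolation=cv2.INTER_CUBIC)
for rr,z in ((r,.05),(rb,.006)):
    for q in cv2.boxPoints(rr): 
        p=proj('top',[q[0]/1000,q[1]/1000,z]);cv2.circle(cr,tuple(int(a) for a in ((p-[x0,y0])*4+2)),4,(0,0,255) if z==.05 else (255,0,255),-1)
cv2.imwrite('pics/crop0.png',cr)
```

```text
Traceback (most recent call last):
ValueError: attempt to get argmax of an empty sequence
```

```bash
cat > m.py <<'E'
from h import *
im=cv2.imread('pics/top0.png')
x0,y0,x1,y1=290,140,480,290
hsv=cv2.cvtColor(im,cv2.COLOR_BGR2HSV)
print(hsv[185,360],hsv[240,350],hsv[200,320],hsv[265,400],hsv[150,420])
T=hsv[185,360,2]-25
m=((hsv[...,2]>T)&(hsv[...,1]<40)).astype(np.uint8)
mm=np.zeros_like(m);mm[y0:y1,x0:430]=m[y0:y1,x0:430]
mm=cv2.morphologyEx(mm,cv2.MORPH_OPEN,np.ones((3,3)))
n,l,st,c=cv2.connectedComponentsWithStats(mm);k=1+st[1:,4].argmax();print(st[k])
ys,xs=np.nonzero(l==k)
P=np.array([onz('top',u,v,.05)[:2] for u,v in zip(xs,ys)])
r=cv2.minAreaRect((P*1000).astype(np.float32));print('plate',r)
b=((hsv[...,2]<75)&(hsv[...,1]<60)).astype(np.uint8)
bb=np.zeros_like(b);bb[y0:y1,x0:440]=b[y0:y1,x0:440]
bb=cv2.morphologyEx(bb,cv2.MORPH_OPEN,np.ones((3,3)))
n,l2,st,c=cv2.connectedComponentsWithStats(bb);k=1+st[1:,4].argmax()
ys,xs=np.nonzero(l2==k)
P=np.array([onz('top',u,v,.006)[:2] for u,v in zip(xs,ys)])
rb=cv2.minAreaRect((P*1000).astype(np.float32));print('bed',rb)
cr=cv2.resize(im[y0:y1,x0:x1],None,fx=4,fy=4,interpolation=cv2.INTER_CUBIC)
for rr,z in ((r,.05),(rb,.006)):
    for q in cv2.boxPoints(rr): 
        p=proj('top',[q[0]/1000,q[1]/1000,z]);cv2.circle(cr,tuple(int(a) for a in ((p-[x0,y0])*4+2)),4,(0,0,255) if z==.05 else (255,0,255),-1)
cv2.imwrite('pics/crop0.png',cr)
E
python3 m.py
```

```text
[110   5 162] [105   3 160] [ 0  0 63] [ 10  18 130] [ 16 123 139]
[ 329  166   85   99 4971]Traceback (most recent call last):
  File "m.py", line 12, in <module>
    P=np.array([onz('top',u,v,.05)[:2] for u,v in zip(xs,ys)])
                ~~~^^^^^^^^^^^^^^^
  File "h.py", line 7, in onz
    c,d=ray(name,u,v);return c+d*(z-c[2])/d[2]
        ~~~^^^^^^^^^^
  File "h.py", line 4, in ray
    m=manip.camera_model(name);K=np.array(m['mtx']);R=np.array(m['R']);t=np.array(m['t'])
ValueError: time passes only in moves, steps and waits
```

Too many calibration calls; I'll cache the camera model.

```bash
sed -i 's/^def ray/C={n:manip.camera_model(n) for n in ("top","side","wrist")}\ndef ray/; s/m=manip.camera_model(name)/m=C[name]/' h.py; python3 m.py
```

```text
[110   5 162] [105   3 160] [ 0  0 63] [ 10  18 130] [ 16 123 139]
[ 329  166   85   99 4971]
plate ((564.2503051757812, -73.00763702392578), (128.48497009277344, 168.22227478027344), 76.32498168945312)
bed ((563.296875, -74.04444885253906), (229.04278564453125, 200.1470184326172), 76.34542846679688)
```

View pics/crop0.png

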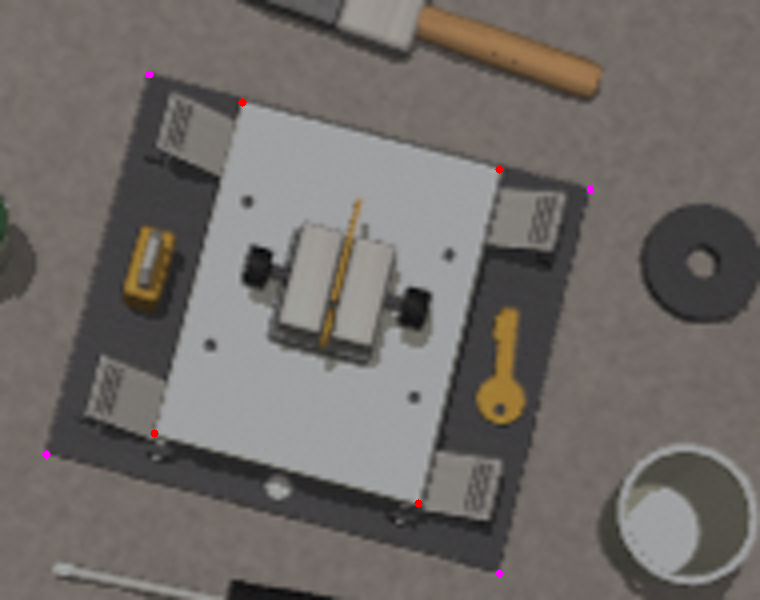

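Crop confirms it: aluminium plate on the dark bed with four standing shims, padlock on the left and key on the right. The fitted rectangles match the stated plate and bed sizes. Next I compute the targets.

Run:
```python
from h import *
a=np.radians(-13.67);R=np.array([[np.cos(a),-np.sin(a)],[np.sin(a),np.cos(a)]]);c=np.array([.5638,-.0735])
s=manip.read_state();p=s['tool_pos'];
def bed(q): return R.T@(np.array(q)[:2]-c)*1000
print('tcp in bed mm',bed(p))
for n,(x,y) in dict(a=(-68,36),b=(-68,-36),c=(68,36),d=(68,-36)).items(): print(n,c+R@np.array([x,y])/1000)
print('oil cap bed',bed(onz('top',279,188,.11)),bed(onz('top',282,202,.0)),'cup',bed(onz('top',461,262,.075)))
print('padlock',bed(onz('top',328,205,.06)),'key',bed(onz('top',416,231,.008)))
```

```text
tcp in bed mm [-448.04536646  449.55696675]
a [ 0.5062341  -0.02244937]
b [ 0.48921838 -0.09240983]
c [ 0.63838162 -0.05459017]
d [ 0.6213659  -0.12455063]
oil cap bed [ -9.48474054 178.28566056] [ -9.93239966 177.75272858] cup [ -49.75144331 -179.80151257]
padlock [-5.65512457 85.7490253 ] key [  0.32125623 -94.32957895]
```

Emit:
servo_tool([
  {"grip":0,"spin":-6.45},
  {"grip":0,"spin":-6.45},
  {"grip":0,"tx":-2.2,"ty":-2.4},
  {"tx":-2.2,"ty":-2.4,"grip":0},
  {"tx":-2.2,"ty":-2.4,"grip":0},
  {"tx":-2.2,"ty":-2.4,"grip":0},
  {"tx":-2.2,"ty":-2.4,"grip":0},
  {"tx":-2.2,"ty":-2.4,"grip":0},
  {"tx":-2.2,"ty":-2.4,"grip":0},
  {"tx":-2.2,"ty":-2.4,"grip":0},
  {"tx":-2.2,"ty":-2.4,"grip":0},
  {"tx":-2.2,"ty":-2.4,"grip":0},
], force=40)

```text
invalid input at $.commands[0]: expected keys grip, tx, ty, tz, spin
```

```bash
cat > st.py <<'E'
from h import *
from scipy.spatial.transform import Rotation as Ro
a=np.radians(-13.67);R=np.array([[np.cos(a),-np.sin(a)],[np.sin(a),np.cos(a)]]);c=np.array([.5638,-.0735])
s=manip.read_state();p=s['tool_pos'];q=s['orientation']
M=Ro.from_quat([q[1],q[2],q[3],q[0]]).as_matrix()
print('t',s['time'],'bed',R.T@(p[:2]-c)*1000,'z',p[2]*1000,'yaw y',np.degrees(np.arctan2(M[1,1],M[0,1])),'tz',M[:,2].round(4),'F',s['wrist_force'].round(2),'w',s['width'])
E
python3 st.py
```

```text
t 0.1 bed [-448.04536646  449.55696675] z 230.73293890987424 yaw y 63.42675091142691 tz [-6.0e-04 -1.2e-03 -1.0e+00] F [ 0.16 -0.83  0.42] w 0.9990096467898288
```

Emit:
servo_tool([
  {"grip":0,"tx":0,"ty":0,"tz":0,"spin":-6.45},
  {"grip":0,"tx":0,"ty":0,"tz":0,"spin":-6.45},
  {"grip":0,"tx":-2.2,"ty":-2.4,"tz":0,"spin":0},
  {"grip":0,"tx":-2.2,"ty":-2.4,"tz":0,"spin":0},
  {"grip":0,"tx":-2.2,"ty":-2.4,"tz":0,"spin":0},
  {"grip":0,"tx":-2.2,"ty":-2.4,"tz":0,"spin":0},
  {"grip":0,"tx":-2.2,"ty":-2.4,"tz":0,"spin":0},
  {"grip":0,"tx":-2.2,"ty":-2.4,"tz":0,"spin":0},
  {"grip":0,"tx":-2.2,"ty":-2.4,"tz":0,"spin":0},
  {"grip":0,"tx":-2.2,"ty":-2.4,"tz":0,"spin":0},
  {"grip":0,"tx":-2.2,"ty":-2.4,"tz":0,"spin":0},
  {"grip":0,"tx":-2.2,"ty":-2.4,"tz":0,"spin":0},
], force=40)

```text
time: 1.1
tool_pos: [0.3921, 0.1827, 0.2312]
orientation: [-0.0, 0.119, 0.993, -0.0]
wrist_force: [0.4, 0.7, 0.4]
width: -0.003
```

```bash
python3 st.py
```

```text
t 1.1 bed [-227.34533192  208.39181087] z 231.16823447897966 yaw y 76.33132512742884 tz [-3.e-04 -2.e-04 -1.e+00] F [0.36 0.74 0.37] w -0.002913679939590696
```

Emit:
servo_tool([
  {"grip":0,"tx":-2.0,"ty":-2.15,"tz":0,"spin":0},
  {"grip":0,"tx":-2.0,"ty":-2.15,"tz":0.5,"spin":0},
  {"grip":0,"tx":-2.0,"ty":-2.15,"tz":1,"spin":0},
  {"grip":0,"tx":-2.0,"ty":-2.15,"tz":1.5,"spin":0},
  {"grip":0,"tx":-2.0,"ty":-2.15,"tz":1.5,"spin":0},
  {"grip":0,"tx":-2.0,"ty":-2.15,"tz":1.5,"spin":0},
  {"grip":0,"tx":-2.0,"ty":-2.15,"tz":1.5,"spin":0},
  {"grip":0,"tx":-1.9,"ty":-2.15,"tz":2,"spin":0},
  {"grip":0,"tx":0,"ty":0,"tz":3,"spin":0},
  {"grip":0,"tx":0,"ty":0,"tz":2.5,"spin":0},
  {"grip":0,"tx":0,"ty":0,"tz":1.5,"spin":0},
  {"grip":0,"tx":0,"ty":0,"tz":0,"spin":0},
])

```text
time: 2.1
tool_pos: [0.5032, -0.0206, 0.063]
orientation: [-0.003, 0.119, 0.993, -0.0]
wrist_force: [-0.7, 0.6, -0.4]
width: 0.0
```

```bash
python3 st.py; python3 -c "
from h import *
cv2.imwrite('pics/s1.png',cv2.resize(manip.read_camera('side')[200:370,270:490],None,fx=3.5,fy=3.5,interpolation=2))"
```

```text
t 2.1 bed [-71.41583631  37.0263406 ] z 62.96523945666799 yaw y 76.28968488879897 tz [-6.3e-03  2.0e-04 -1.0e+00] F [-0.72  0.61 -0.43] w 0.00043093707206587833
```

View pics/s1.png

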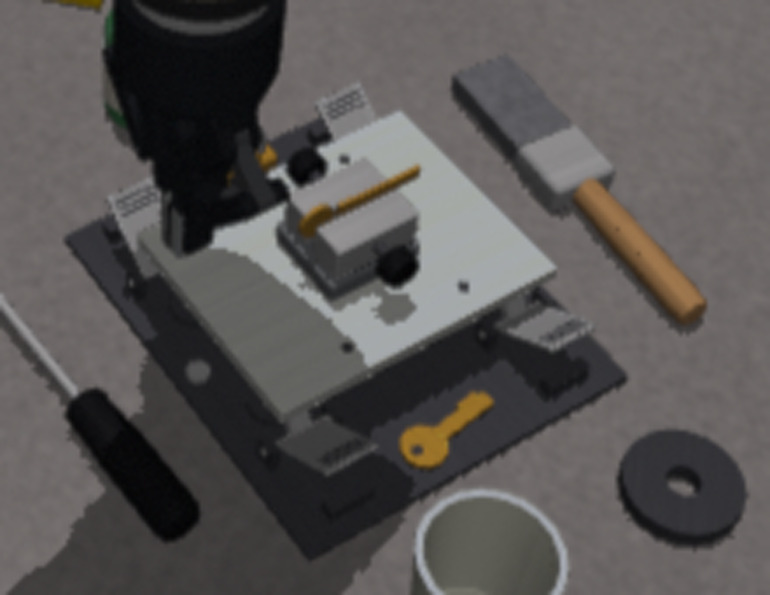

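The fingertip hovers above the near left corner (crop 185,235). Next I press corner a in small steps.

Emit:
servo_tool([
  {"grip":0,"tx":0,"ty":0,"tz":0.4,"spin":0},
  {"grip":0,"tx":0,"ty":0,"tz":0.3,"spin":0},
  {"grip":0,"tx":0,"ty":0,"tz":0.2,"spin":0},
  {"grip":0,"tx":0,"ty":0,"tz":0.1,"spin":0},
  {"grip":0,"tx":0,"ty":0,"tz":0.05,"spin":0},
  {"grip":0,"tx":0,"ty":0,"tz":0,"spin":0},
])

```text
time: 2.65
tool_pos: [0.5059, -0.0204, 0.0561]
orientation: [0.0, 0.119, 0.993, -0.0]
wrist_force: [0.0, 0.2, 0.7]
width: 0.005
```

```bash
python3 st.py
```

```text
t 2.65 bed [-68.84404303  37.93734284] z 56.10653593290131 yaw y 76.3333172422952 tz [ 5.e-04 -1.e-04 -1.e+00] F [0.   0.15 0.72] w 0.005215272139053191
```

Emit:
servo_tool([
  {"grip":0,"tx":0,"ty":0.1,"tz":0.3,"spin":0},
  {"grip":0,"tx":0,"ty":0.1,"tz":0.2,"spin":0},
  {"grip":0,"tx":0,"ty":0,"tz":0.1,"spin":0},
  {"grip":0,"tx":0,"ty":0,"tz":0.05,"spin":0},
  {"grip":0,"tx":0,"ty":0,"tz":0,"spin":0},
  {"grip":0,"tx":0,"ty":0,"tz":0,"spin":0},
])

```text
time: 3.15
tool_pos: [0.5062, -0.0183, 0.0495]
orientation: [0.0, 0.119, 0.993, 0.0]
wrist_force: [-1.5, 1.8, 3.9]
width: 0.002
```

```bash
python3 st.py
```

```text
t 3.15 bed [-69.02572731  40.05767715] z 49.47592520252131 yaw y 76.33811781469954 tz [ 1.e-04  4.e-04 -1.e+00] F [-1.48  1.82  3.87] w 0.0024954669917511166
```

Emit:
servo_tool([
  {"grip":0,"tx":0,"ty":0,"tz":0.05,"spin":0},
  {"grip":0,"tx":0,"ty":0,"tz":0.05,"spin":0},
  {"grip":0,"tx":0,"ty":0,"tz":0,"spin":0},
  {"grip":0,"tx":0,"ty":0,"tz":0,"spin":0},
])

```text
time: 3.48
tool_pos: [0.5062, -0.0182, 0.0484]
orientation: [0.0, 0.119, 0.993, 0.0]
wrist_force: [-1.6, 4.7, 5.9]
width: -0.0
```

```bash
python3 st.py
```

```text
t 3.4833 bed [-69.03448864  40.07497565] z 48.41278411592661 yaw y 76.33678607988307 tz [ 1.e-04  4.e-04 -1.e+00] F [-1.64  4.7   5.88] w -0.00028237783910787644
```

Emit:
servo_tool([
  {"grip":0,"tx":0,"ty":0,"tz":0.05,"spin":0},
  {"grip":0,"tx":0,"ty":0,"tz":0.05,"spin":0},
  {"grip":0,"tx":0,"ty":0,"tz":0,"spin":0},
  {"grip":0,"tx":0,"ty":0,"tz":0,"spin":0},
])

```text
time: 3.82
tool_pos: [0.5062, -0.0182, 0.0475]
orientation: [0.0, 0.119, 0.993, 0.0]
wrist_force: [-2.2, 3.5, 5.5]
width: -0.003
```

```bash
python3 st.py; python3 -c "
from h import *
cv2.imwrite('pics/s2.png',cv2.resize(manip.read_camera('side')[200:370,270:490],None,fx=3.5,fy=3.5,interpolation=2))"
```

```text
t 3.8167 bed [-69.06197635  40.12721444] z 47.46111902237153 yaw y 76.33510659393393 tz [ 1.e-04  6.e-04 -1.e+00] F [-2.24  3.53  5.45] w -0.0029160167362631594
```

View pics/s2.png

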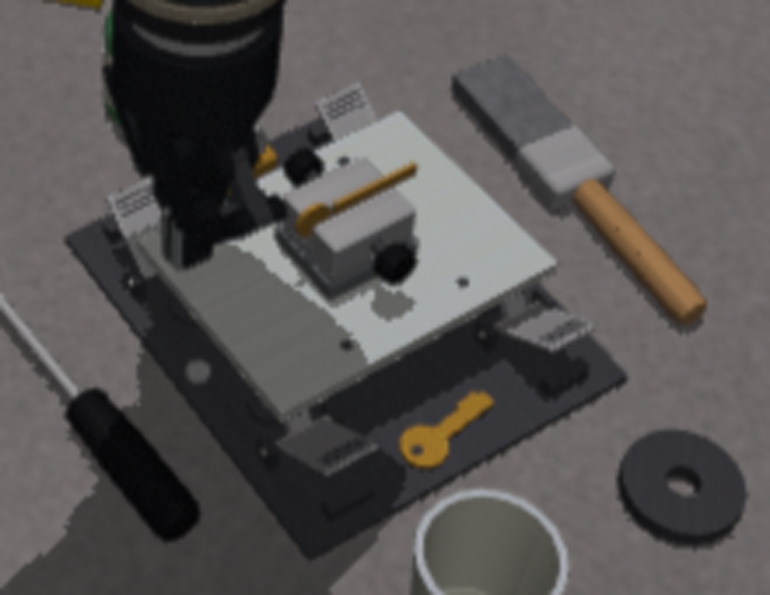

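At corner a the tip went to z 47.5 mm, 2.5 mm below the face, under about 5.5 N, and the clamp shifted slightly in the picture. So a sinks. I'll press corner b the same way for comparison.

Emit:
servo_tool([
  {"grip":0,"tx":0,"ty":0,"tz":-0.5,"spin":0},
  {"grip":0,"tx":0,"ty":0,"tz":-1.0,"spin":0},
  {"grip":0,"tx":0,"ty":-1.5,"tz":-1.0,"spin":0},
  {"grip":0,"tx":0,"ty":-2.5,"tz":0,"spin":0},
  {"grip":0,"tx":0,"ty":-2.5,"tz":0,"spin":0},
  {"grip":0,"tx":0,"ty":-1.1,"tz":0.5,"spin":0},
  {"grip":0,"tx":0,"ty":0,"tz":1.0,"spin":0},
  {"grip":0,"tx":0,"ty":0,"tz":0.5,"spin":0},
  {"grip":0,"tx":0,"ty":0,"tz":0,"spin":0},
  {"grip":0,"tx":0,"ty":0,"tz":0.3,"spin":0},
  {"grip":0,"tx":0,"ty":0,"tz":0,"spin":0},
  {"grip":0,"tx":0,"ty":0,"tz":0,"spin":0},
])

```text
time: 4.87
tool_pos: [0.4883, -0.0921, 0.05]
orientation: [0.0, 0.119, 0.993, -0.0]
wrist_force: [-3.2, -1.3, 7.8]
width: 0.003
```

```bash
python3 st.py
```

```text
t 4.8667 bed [-69.01519695 -35.92132235] z 50.024802795457546 yaw y 76.36115318577055 tz [ 0.e+00 -8.e-04 -1.e+00] F [-3.18 -1.32  7.83] w 0.003049078263305024
```

Corner b holds at z 50.0 under 7.8 N, so corner a is the rocking one. Next I move over shim a (bed -68, +88).

Emit:
servo_tool([
  {"grip":0,"tx":0,"ty":0,"tz":-1.0,"spin":0},
  {"grip":0,"tx":0,"ty":0,"tz":-1.5,"spin":0},
  {"grip":0,"tx":-0.1,"ty":2.0,"tz":-0.5,"spin":0},
  {"grip":0,"tx":0,"ty":3.0,"tz":0,"spin":0},
  {"grip":0,"tx":0,"ty":3.0,"tz":0,"spin":0},
  {"grip":0,"tx":0,"ty":2.8,"tz":0,"spin":0},
  {"grip":0,"tx":0,"ty":1.6,"tz":0,"spin":0},
  {"grip":0,"tx":0,"ty":0,"tz":0.5,"spin":0},
  {"grip":0,"tx":0,"ty":0,"tz":1.0,"spin":0},
  {"grip":0,"tx":0,"ty":0,"tz":1.0,"spin":0},
  {"grip":0,"tx":0,"ty":0,"tz":0,"spin":0},
])

```text
time: 5.78
tool_pos: [0.5167, 0.0272, 0.0519]
orientation: [-0.002, 0.119, 0.993, -0.0]
wrist_force: [-0.3, 0.4, 0.2]
width: 0.002
```

```bash
python3 st.py; python3 -c "
from h import *
cv2.imwrite('pics/s3.png',cv2.resize(manip.read_camera('side')[200:370,270:490],None,fx=3.5,fy=3.5,interpolation=2))
cv2.imwrite('pics/w3.png',manip.read_camera('wrist'))"
```

```text
t 5.7833 bed [-69.57062589  86.71780426] z 51.92666638926414 yaw y 76.29484043759838 tz [-3.7e-03 -5.0e-04 -1.0e+00] F [-0.31  0.37  0.18] w 0.0016657680624380486
```

View pics/s3.png

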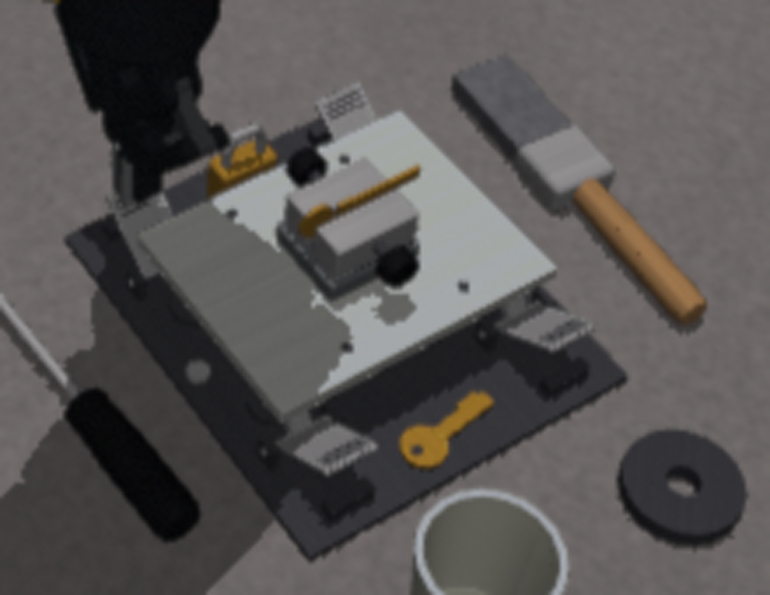

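View pics/w3.png

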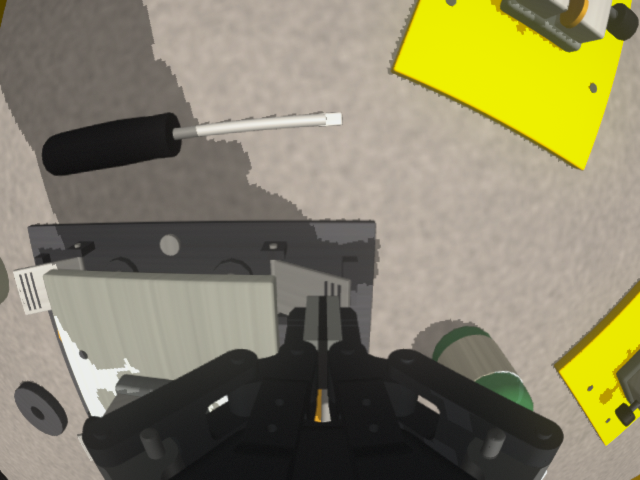

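The fingertip stands over the outer half of shim a's leaf (wrist view 320,300), clear of the plate, padlock and oil bottle. Pressing down.

Emit:
servo_tool([
  {"grip":0,"tx":0,"ty":0,"tz":0.4,"spin":0},
  {"grip":0,"tx":0,"ty":0,"tz":0.4,"spin":0},
  {"grip":0,"tx":0,"ty":0,"tz":0.4,"spin":0},
  {"grip":0,"tx":0,"ty":0,"tz":0.4,"spin":0},
  {"grip":0,"tx":0,"ty":0,"tz":0.4,"spin":0},
  {"grip":0,"tx":0,"ty":0,"tz":0.4,"spin":0},
  {"grip":0,"tx":0,"ty":0,"tz":0,"spin":0},
])

```text
time: 6.47
tool_pos: [0.5183, 0.0279, 0.0296]
orientation: [-0.0, 0.119, 0.993, -0.0]
wrist_force: [0.9, 0.3, -0.6]
width: 0.001
```

```bash
python3 st.py
```

```text
t 6.4667 bed [-68.18810276  87.75154228] z 29.58202776175065 yaw y 76.32635050869034 tz [-6.e-04 -2.e-04 -1.e+00] F [ 0.88  0.26 -0.62] w 0.001030905489197166
```

```bash
python3 -c "
from h import *
cv2.imwrite('pics/s4.png',cv2.resize(manip.read_camera('side')[200:370,270:490],None,fx=3.5,fy=3.5,interpolation=2))
cv2.imwrite('pics/w4.png',cv2.resize(manip.read_camera('wrist')[200:360,220:440],None,fx=3.5,fy=3.5,interpolation=2))"; python3 st.py
```

```text
t 6.5667 bed [-68.27397357  87.74895704] z 30.01981996981115 yaw y 76.32959524363423 tz [-7.e-04 -2.e-04 -1.e+00] F [-0.98 -0.09  1.05] w -0.0036322358797865194
```

View pics/s4.png

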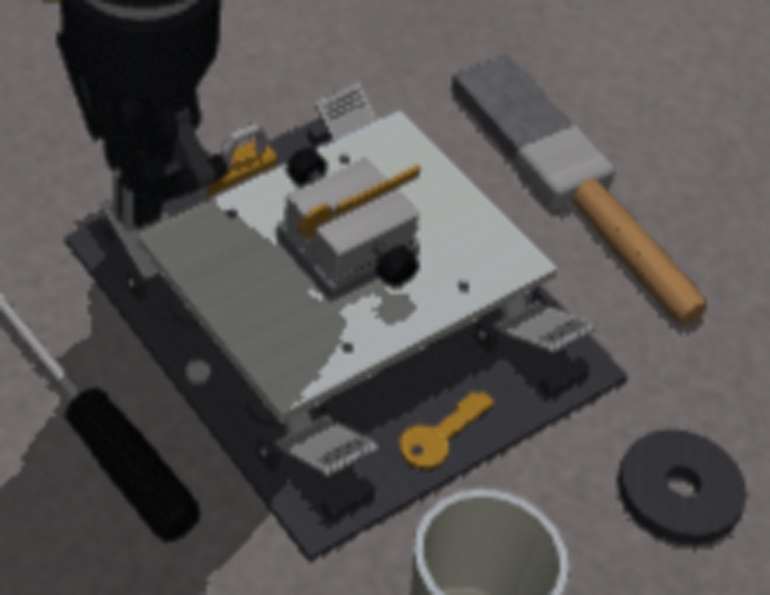

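View pics/w4.png

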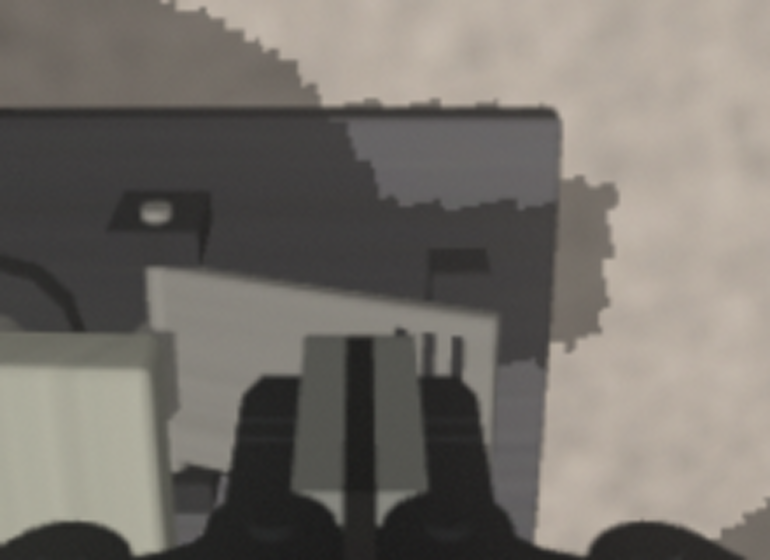

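The leaf is partly down and the fingertip rests on it, about 30 mm out (hinge stays where left). I keep pressing to flat, z ≈ 17.5.

Emit:
servo_tool([
  {"grip":0,"tx":0,"ty":0,"tz":0.3,"spin":0},
  {"grip":0,"tx":0,"ty":0,"tz":0.3,"spin":0},
  {"grip":0,"tx":0,"ty":0,"tz":0.3,"spin":0},
  {"grip":0,"tx":0,"ty":0,"tz":0.2,"spin":0},
  {"grip":0,"tx":0,"ty":0,"tz":0.1,"spin":0},
  {"grip":0,"tx":0,"ty":0,"tz":0,"spin":0},
  {"grip":0,"tx":0,"ty":0,"tz":0,"spin":0},
])

```text
time: 7.15
tool_pos: [0.5181, 0.0278, 0.0181]
orientation: [-0.0, 0.119, 0.993, -0.0]
wrist_force: [-0.5, 0.7, 1.2]
width: 0.001
```

```bash
python3 st.py
```

```text
t 7.15 bed [-68.32061057  87.58929199] z 18.07859410664768 yaw y 76.32247588564188 tz [-8.e-04 -5.e-04 -1.e+00] F [-0.5   0.72  1.2 ] w 0.0007578016880451513
```

Emit:
servo_tool([
  {"grip":0,"tx":0,"ty":0,"tz":0.1,"spin":0},
  {"grip":0,"tx":0,"ty":0,"tz":0.05,"spin":0},
  {"grip":0,"tx":0,"ty":0,"tz":0,"spin":0},
  {"grip":0,"tx":0,"ty":0,"tz":0,"spin":0},
])

```text
time: 7.48
tool_pos: [0.5182, 0.0278, 0.0173]
orientation: [-0.0, 0.119, 0.993, -0.0]
wrist_force: [-2.5, -0.4, 8.4]
width: -0.003
```

```bash
python3 st.py
```

```text
t 7.4833 bed [-68.22206264  87.64199641] z 17.337357134914082 yaw y 76.31954429365997 tz [-1.e-04 -3.e-04 -1.e+00] F [-2.49 -0.45  8.4 ] w -0.0026175006884085967
```

The tip stopped at z 17.3 with force rising to 8.4 N, which is the end stop. One small extra press, then lift away.

Emit:
servo_tool([
  {"grip":0,"tx":0,"ty":0,"tz":0.05,"spin":0},
  {"grip":0,"tx":0,"ty":0,"tz":0,"spin":0},
  {"grip":0,"tx":0,"ty":0,"tz":-1.0,"spin":0},
  {"grip":0,"tx":0,"ty":0,"tz":-2.0,"spin":0},
  {"grip":0,"tx":0,"ty":0,"tz":-3.0,"spin":0},
  {"grip":0,"tx":0,"ty":0,"tz":-3.5,"spin":0},
  {"grip":0,"tx":0,"ty":0,"tz":-3.5,"spin":0},
  {"grip":0,"tx":2,"ty":1,"tz":-3.0,"spin":0},
  {"grip":0,"tx":3,"ty":1,"tz":-1.0,"spin":0},
  {"grip":0,"tx":3,"ty":1,"tz":0,"spin":0},
  {"grip":0,"tx":3,"ty":1,"tz":0,"spin":0},
  {"grip":0,"tx":1,"ty":1,"tz":0,"spin":0},
])

```text
time: 8.48
tool_pos: [0.41, 0.1053, 0.1869]
orientation: [-0.001, 0.119, 0.993, -0.0]
wrist_force: [0.6, 0.8, -0.1]
width: 0.001
```

```bash
python3 st.py; python3 -c "
from h import *
cv2.imwrite('pics/s5.png',cv2.resize(manip.read_camera('side')[200:370,270:490],None,fx=3.5,fy=3.5,interpolation=2))
t=manip.read_camera('top');cv2.imwrite('pics/top5.png',t);cv2.imwrite('pics/t5.png',cv2.resize(t[140:290,290:480],None,fx=4,fy=4,interpolation=2))"
sed 's/top0/top5/;s/crop0/crop5/' m.py | python3 - | tail -2
```

```text
t 8.4833 bed [-191.68513567  137.35719615] z 186.89141299665104 yaw y 76.34062045488443 tz [-1.3e-03 -2.0e-04 -1.0e+00] F [ 0.64  0.83 -0.15] w 0.0008289572905267493
plate ((566.2274169921875, -59.159271240234375), (156.30804443359375, 170.93289184570312), 76.3364486694336)
bed ((567.123291015625, -169.57907104492188), (43.99300003051758, 144.4209442138672), 76.63964080810547)
```

View pics/s5.png

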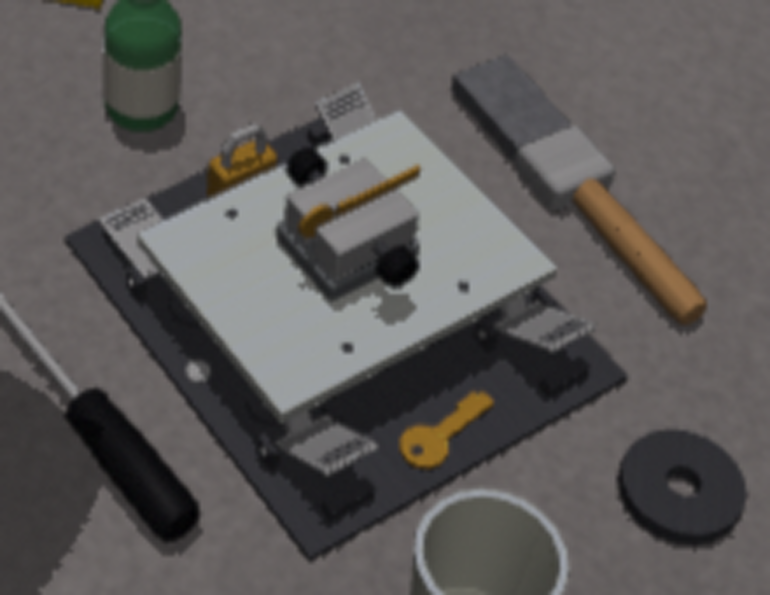

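View pics/t5.png

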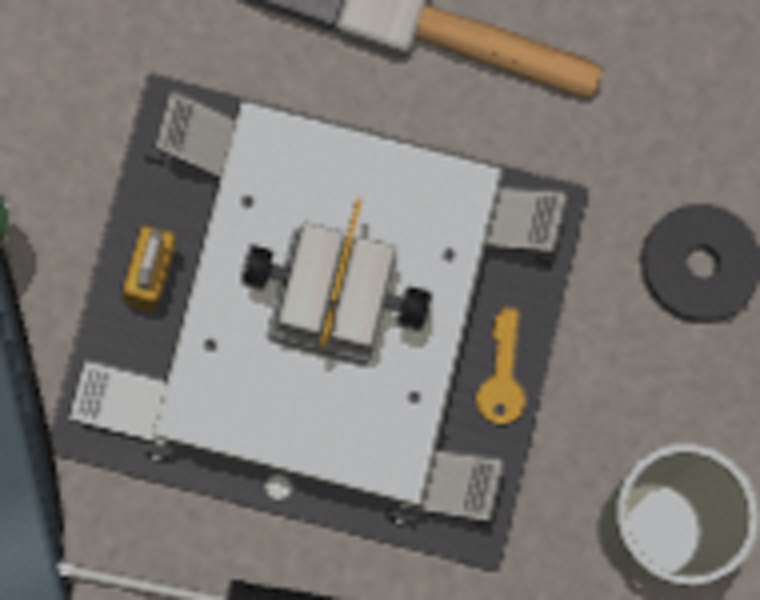

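Shim a now lies flat (t5 115,400), the other three still stand, and the plate and bystanders look unmoved. The plate re-fit is invalid because its mask merged the now bright flat leaf with the plate. I'll check the leaf's reach and the plate shift another way.

Run:
```python
from h import *
a=np.radians(-13.67);R=np.array([[np.cos(a),-np.sin(a)],[np.sin(a),np.cos(a)]]);c=np.array([.5638,-.0735])
print('leaf end bed (flat: y 107)',R.T@(onz('top',290+78/4,140+392/4,.0175)[:2]-c)*1000)
A=[cv2.cvtColor(cv2.imread(f'pics/top{i}.png'),cv2.COLOR_BGR2GRAY)[185:240,345:400].astype(np.float32) for i in (0,5)]
print('plate shift px (1px~1.8mm)',cv2.phaseCorrelate(*A))
```

```text
leaf end bed (flat: y 107) [-69.07399147 105.13153488]
plate shift px (1px~1.8mm) ((-0.04219055482415612, -0.016219738675570028), 1.0065003538131714)
```

```bash
python3 -c "
from workcell import manip
print(manip.close_job())"
```

```text
the job is handed in; nothing more can be done
None
```

The near left corner (corner_a) is the one that rocks. I pressed shim_a down until it stopped and handed the job in at about 8.6 s; no verdict was reported.

**Finding the corner:** corner_a sank to 47.5 mm, 2.5 mm below the plate's face, under about 5.5 N. For comparison, corner_b stayed at 50.0 mm under 7.8 N. I did not press corners c and d.

**Pressing the shim:** the fingertip stopped at 17.3 mm with force rising to 8.4 N, against 17.5 mm expected when flat. I gave one small extra press and then lifted clear.

**Last checks:**
- **Other shims and bystanders:** the last pictures show the other three shims standing, and the bystanders in view looked unmoved by eye.
- **Plate:** it shifted less than 0.1 mm between the first and last top pictures. I did not measure its tilt, but it looks level.
- **Leaf end:** I measured it at 105 mm by eye-picked pixel, against 107 mm expected, which is within my picking error.
- **Failed check:** a repeat of the plate rectangle fit was unusable because the bright flat leaf merged into the mask. I used an image-shift check instead.

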